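# Set the thin-section grinder for its grinding pass

### The arm

A 7-joint arm with a two-finger parallel gripper is mounted at the origin on the work surface. World frame = base frame: x ahead of the robot, y to its left, z up, the work surface at z = 0. Lengths are in m, angles in rad, forces in N, time in s.
With the tool pointing down it reaches from about 0.425 to 0.925 m from the base axis. Payload 6.8 kg.
Tool frame: the origin (TCP) lies on the front face of the gripper's body, between the roots of the fingers; the fingertips stand 73 mm ahead of it and the grasp point (between the pads) lies 54 mm ahead of it; z points along the fingers, y is the line along which they close (so a half turn about z gives the same grasp; the last joint's range is limited). The gripper opens to 85 mm and grips with 20 to 120 N. Pads are 22 mm wide; open, the fingers measure 114 mm over their backs; the gripper's body (76 mm by 85 mm) begins 54 mm behind the grasp point. The pads swing forward as they close: fully open they stand 13 mm farther back than shut.
Start: joints at [1.221, 0.477, 0.022, 1.555, -0.011, 1.109, -0.083], TCP at [0.162, -0.655, 0.304] pointing down, gripper open.
Joint ranges: [-2.96, 2.96], [-0.34, 2.1], [-1.41, 1.46], [0.24, 2.44], [-1.37, 4.51], [0.17, 1.92], [-2.96, 2.96]. Speed limits (rad/s): [2.39, 2.39, 3.14, 3.14, 3.14, 3.14, 3.14].

### API

Orientations are given as a unit quaternion [w, x, y, z].
In Python, from station import bot, optics gives the robot as it stands.
- The arm moves only by the tool drive_tool, never from a script. Its argument "deltas" is a list of rows, each an object with "gripper": the closure in counts, from 0 (fully open) to 255 (shut); "offset": the shift along the tool's x, y, z in units of 1000 mm (1.0 is 1000 mm), a list of three; "angular": the turn, a rotation vector about the tool's x, y, z in units of 45 degrees (1.0 is 45 degrees), a list of three. In form: [{"gripper": gripper, "offset": [dx, dy, dz], "angular": [rx, ry, rz]}, ...]. A call has 1 to 5 rows; each row is the pose to reach, as a shift and turn from the pose commanded when the call began, along the tool's axes at that moment; what a row does not reach only later rows make up. A row lasts 1/10 s, in which the tool goes at most 50 mm and 8.59 degrees, less where a joint would pass 70% of its speed; a pose out of reach is approached as far as the arm can. A call with a number of a shift or a turn outside -1 to 1 is refused whole. A call with a gripper value outside its range is refused whole. The fingers move at their own pace and stop on an object; "grip_force" is the grip in N (left out, the last holds). Time passes only in rows, so rows that repeat a pose let the fingers close. It gives the time, the measured TCP pose, the force, the opening and the grip force at its end, in the units of the state.
- bot.get_obs(): the state, without advancing time (a new reading comes with each control period).
- optics.read_camera(name): name is "scene" or "top" or "wrist"; returns the picture (384x512x3 uint8, blue, green, red); there is no depth.
- optics.camera_model(name): a dict with "fx", "fy", "cx", "cy" (pixels), "cam_to_world" (4x4, takes a point from camera to world coordinates). Camera axes: x right, y up, looking along -z (the intrinsics and any distortion apply to the point x, -y, -z); pixel columns grow to the right and rows downward; lengths in m; the calibration is good to about 2 mm. A picture is of the moment at which its call begins: read the wrist's pose just before it. camera_model takes no time and is no camera call; for the wrist camera it gives the pose at the moment of the call.
- bot.hand_in(): hands the job in; it is judged then, once.
The state is a dict: "t": time; "q": joint angles; "joint_vel": joint speeds; "joint_torque": joint torques, N m; "eef_pos": TCP position; "tool_rot": TCP orientation; "contact_force": force on the tool from outside, world axes, zero at the start; "torque": the same for the moment, N m; "gripper_width": opening from 0.0 (shut) to 1.0 (fully open); "grasp_force": force on a finger pad.
Only numpy, scipy, OpenCV 4.12 (cv2) and the standard library are available. Lean on these libraries where they do the work, as an engineer would, in place of code of your own. Each camera call takes 0.05 s, during which the arm holds its last target. There are 200 camera calls.

### The job

Make the thin-section grinder ready to grind: while its specimen arm is still parked, turn the feed drum on top of the column to 60. Then lift the arm's lever out of the parking recess, swing it past the measuring notch to the grinding notch (green mark) and let it drop fully home there; leave everything else on the bench where it is.

Things in the scene. Friction and masses are not known exactly. Their poses are not given: they have to be found in the camera images.
- grinder: Bench grinder, fixed: white housing on a blue plinth, steel deck 150 mm above the table. Origin on the table under the axis of the arm column, about which arm, lever and feed drum turn; x away from the operator, y to his left, z up. Housing x -155 to 275, y -220 to 220 mm. Grinding bowl at rear left (to 218 mm high with its guard), dial gauge behind the column (x 150 to 235 mm, to 247 mm high).
- drum_top (a point): Centre of the feed drum's top face, 250 mm above the table on the column axis. The drum is a black knurled cylinder, 56 mm in diameter, 36 mm high, axis upright, with a white pointer line on top and down its side. Below it lies a fixed aluminium dial ring, 84 mm in diameter, its face 213 mm above the table, with ten ticks.
- feed_drum (a joint): Turn of the feed drum in rad, counter-clockwise from above positive, 0 to 4.71. The dial reads 0 at 0 rad (pointer along the grinder's +x, long red tick) and grows by 10 with every click of 0.5236 rad, so 60 is at 3.1416 rad (pointer towards the operator, the first tick after the long black one of 50). A ball detent (about 0.12 N m to turn past) centres it in each click when let go.
- lever_grip (a point): Middle of the lever's black round handle, 24 mm in diameter, 90 mm long, pointing radially out from the column: 200 mm from its axis (handle from 155 to 245 mm), 192 mm above the table when down. The lever is hinged on the arm 45 mm from the column axis, 192 mm above the table. Its tooth, 8 mm wide, round below, 130 mm from the axis, drops into the notches of the quadrant.
- specimen_arm (a joint): Swing of arm and lever about the column in rad, counter-clockwise from above positive (the handle then moves to the operator's right), stops at -0.66 and 0.56. At 0 the lever points along the grinder's -x. It starts in the parking recess. Swinging takes about 1 N at the handle, and about 2 N more while the tooth rides on the quadrant.
- lift_lever (a joint): Lift of the lever in rad: 0 when the tooth is fully down in a recess or notch, about 0.115 when it rides on the quadrant's top (handle middle then 18 mm higher), at most 0.24 (handle 37 mm higher). A spring and its weight pull it down with 6 to 9 N at the handle, so it drops by itself when the tooth passes slowly over a notch.
- quadrant_ref (a point): Fixed point of the housing, 130 mm in front of the column axis, 178 mm high: nominal middle of the notched steel quadrant, an arc of 118 to 142 mm radius, top 178 mm high. Nominal places as arm swing: parking recess -0.72 to -0.30 rad (red mark), measuring notch centre 0.00 (yellow), grinding notch centre 0.40 (green); both notches 11 mm wide, 10 mm deep for the tooth.
- quadrant_bolts (a point): Fixed point of the deck, 105 mm in front of the column axis, among the four bolts that hold the quadrant through curved slots: the whole quadrant with all its notches may be set up to 0.12 rad round the column to either side of nominal. Its setting is not reported; it can only be seen or felt. A thin guard rod runs over the lever, 118 mm from the axis, 229 mm high.
- petri_dish: Bystander: glass dish, 72 mm across, 14 mm high, on the grinder's deck at the front left. Origin under its centre.
- rock_blank: Bystander: sawn rock chip 45 x 28 x 12 mm on the grinder's deck at the front right. Origin under its centre.
- beaker: Bystander: glass beaker, 70 mm across, 90 mm high, on the table. Origin under its centre.
- grit_jar: Bystander: white jar with a blue cap, 64 mm across, 85 mm high. Origin under its centre.
- rinse_bottle: Bystander: white bottle with a red cap, 66 mm across, 160 mm high. Origin under its centre.
- slide_tray: Bystander: blue tray of mounted slides, 100 x 160 mm, 30 mm high. Origin under its centre.
- drill_core: Bystander: grey piece of drill core standing upright, 48 mm across, 70 mm high. Origin under its centre.
- brush: Bystander: brush lying on the table, 160 mm long. Origin under its middle.

How it is judged:
On the way:
1. the feed drum stands at 60 (within 0.1 rad) while the lever is still down in the parking recess (value of joint feed_drum between 3.04 and 3.24 rad and value of joint specimen_arm below -0.15 rad and value of joint lift_lever below 0.04 rad), for 0.2 s.
At the end, for the whole second after the job is handed in: The feed drum stands at 60 (3.04 to 3.24 rad), the lever is fully down (lift below 0.025 rad) in the grinding notch (arm between 0.26 and 0.54 rad, where that is the only notch), at rest and let go (value of joint feed_drum between 3.04 and 3.24 rad and value of joint specimen_arm between 0.26 and 0.54 rad and value of joint lift_lever below 0.025 rad and velocity of joint specimen_arm between -0.05 and 0.05 rad/s); the robot touches nothing.
It fails at once if a bystander is pushed more than 20 mm from its place or knocked over (distance of any of petri_dish, rock_blank, beaker, grit_jar, rinse_bottle, slide_tray, drill_core, brush from where it was at the start of the episode above 0.02 m or angle between any of beaker, grit_jar, rinse_bottle, drill_core's own z axis and vertical above 0.5 rad).
It also fails if it takes over 70 s, if anything falls off the work surface, if the arm or the gripper's body presses on something with over 40 N, if the wrist force passes 120 N, or if a joint passes its speed limit or range.

## Working session

There is one attempt and no reset: what is moved stays moved. The work goes in short steps, Python scripts to look and compute and a tool call to move; the robot and the scene stay as the last step left them, time stands still between calls to the robot, and variables do not carry over. Pictures are saved under pics/ and viewed, at most 10 in all, crops included, and the job is handed in when it is done.

Besides the shell and the picture viewer there is one more tool, called as name(argument=value, ...) on one line, values as JSON. drive_tool: Moves the arm, as the interface text tells. Its arguments: {"type":"object","properties":{"deltas":{"type":"array"},"grip_force":{"type":"number"}},"required":["deltas"]}

```bash
mkdir -p pics; ls; python3 - <<'E'
from station import bot, optics
import cv2,numpy as np
o=bot.get_obs(); print(o)
for n in("scene","top"):
    m=optics.camera_model(n); print(n,m)
    im=optics.read_camera(n); cv2.imwrite(f"pics/{n}0.png",cv2.resize(im,(800,600),interpolation=cv2.INTER_CUBIC))
E
```

```text
pics
{'t': 0.0, 'q': array([ 1.22087642,  0.47779176,  0.022341  ,  1.55642987, -0.01154865,
        1.10928303, -0.08310014]), 'joint_vel': array([-0.00111679,  0.00217096, -0.00088689, -0.00010218, -0.00127742,
        0.00130269, -0.00077444]), 'joint_torque': array([-8.23574919e-04, -5.96447611e+01,  1.60752878e+00, -2.81188792e+01,
        1.23426921e-02,  9.54771938e-03,  2.45334155e-05]), 'eef_pos': array([ 0.16154147, -0.65492437,  0.3029403 ]), 'tool_rot': array([-8.79362108e-04,  9.92698966e-01,  1.20614954e-01, -1.51785176e-04]), 'contact_force': array([-0.30174072, -0.2715649 ,  0.78155634]), 'torque': array([-0.00364962,  0.01011587, -0.02672887]), 'grasp_force': 0.0, 'gripper_width': 0.9988987441178264}
scene {'fx': 457.21680719143774, 'fy': 457.21680719143774, 'cx': 260.72286283486216, 'cy': 187.6633027233351, 'cam_to_world': array([[ 5.09432422e-01, -6.89671208e-01,  5.14618532e-01,
         1.37144731e+00],
       [ 8.60510165e-01,  4.07647525e-01, -3.05525369e-01,
        -5.02156926e-01],
       [ 9.29079554e-04,  5.98479006e-01,  8.01137951e-01,
         1.50368303e+00],
       [ 0.00000000e+00,  0.00000000e+00,  0.00000000e+00,
         1.00000000e+00]])}
top {'fx': 430.74562053889696, 'fy': 430.74562053889696, 'cx': 249.46704482689884, 'cy': 190.24402437887824, 'cam_to_world': array([[ 1.20521284e-03,  9.98787343e-01, -4.92177826e-02,
         4.28431244e-01],
       [-9.99979953e-01,  1.50967635e-03,  6.14934152e-03,
         9.82362613e-03],
       [ 6.21618740e-03,  4.92093847e-02,  9.98769140e-01,
         1.45581209e+00],
       [ 0.00000000e+00,  0.00000000e+00,  0.00000000e+00,
         1.00000000e+00]])}
```

View pics/top0.png

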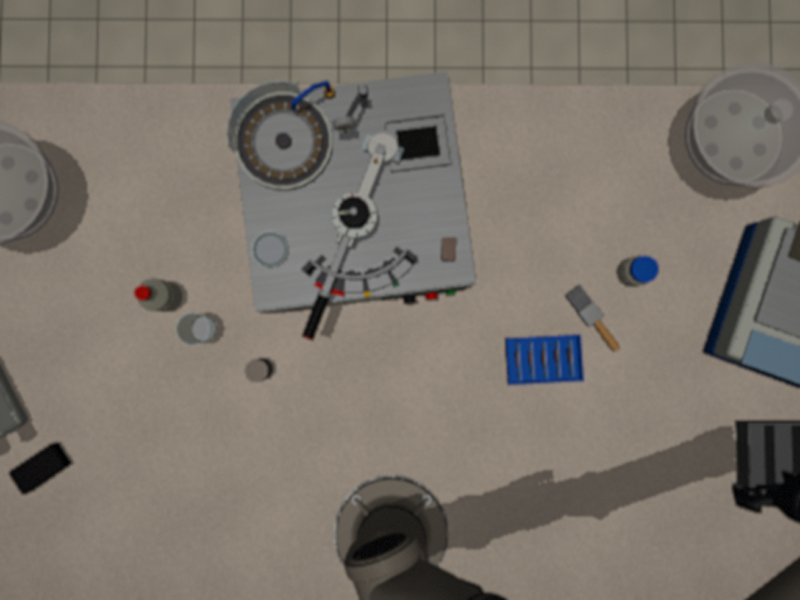

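View pics/scene0.png

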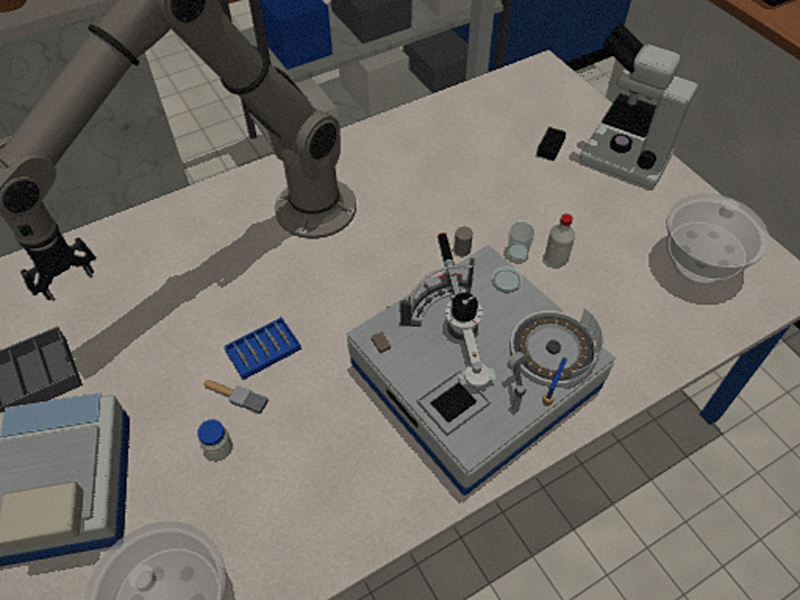

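The top view shows the grinder with its drum near (354,212), the handle from (322,290) to (308,336), and the petri dish, rock chip and drill core nearby. I'll enlarge it.

```bash
cat > h.py <<'E'
from station import bot, optics
import cv2,numpy as np
def ray(n,u,v,z,m=None):
    m=m or optics.camera_model(n); T=m["cam_to_world"]
    d=T[:3,:3]@np.array([(u-m["cx"])/m["fx"],-(v-m["cy"])/m["fy"],-1]); o=T[:3,3]
    return o+d*(z-o[2])/d[2]
def proj(n,p,m=None):
    m=m or optics.camera_model(n); T=m["cam_to_world"]
    c=T[:3,:3].T@(np.asarray(p)-T[:3,3]); return np.array([m["cx"]+m["fx"]*c[0]/-c[2],m["cy"]-m["fy"]*c[1]/-c[2]])
E
python3 - <<'E'
from h import *
im=np.mean([optics.read_camera("top").astype(float) for _ in range(4)],0).astype(np.uint8)
c=im[110:222,180:300]; cv2.imwrite("pics/c.png",cv2.resize(c,None,fx=5,fy=5,interpolation=cv2.INTER_CUBIC))
print(ray("top",354/1.5625,212/1.5625,.25))
print(optics.camera_model("wrist"))
E
```

```text
[0.64178249 0.06717216 0.25      ]
{'fx': 339.4281092897203, 'fy': 339.4281092897203, 'cx': 253.57631951733512, 'cy': 192.50952464350775, 'cam_to_world': array([[ 2.39780958e-01,  9.36031647e-01,  2.57584642e-01,
         2.24609374e-01],
       [-9.70826678e-01,  2.31407935e-01,  6.28166359e-02,
        -6.38362012e-01],
       [-8.08770862e-04, -2.65132275e-01,  9.64211710e-01,
         3.73864269e-01],
       [ 0.00000000e+00,  0.00000000e+00,  0.00000000e+00,
         1.00000000e+00]])}
```

View pics/c.png

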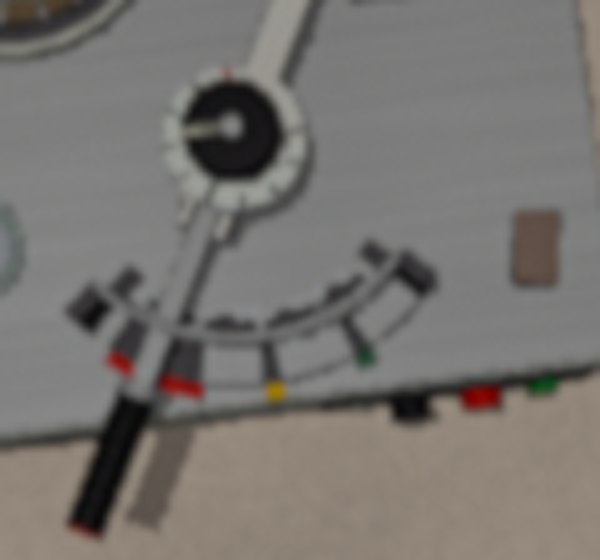

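The enlarged crop shows the drum centre at (232,128), with its pointer to the left (about 30). The handle runs from (133,398) to (87,528). The yellow mark is at (276,390), green at (365,355), and the red tick at (227,73).

```bash
python3 - <<'E'
from h import *
f=lambda u,v,z: ray("top",180+(u+.5)/5-.5,110+(v+.5)/5-.5,z)
g=lambda u,v,z: ray("top",u/1.5625,v/1.5625,z)
C=f(232,128,.25); print("drum",C, f(233,143,.213))
cor=[g(*p,.15) for p in((257,310),(475,288),(447,75))]
print("corners",cor)
e=cor[1]-cor[0]; print("yaw from front",np.arctan2(-e[0],-e[1])*-1, "len",np.linalg.norm(e))
e=cor[2]-cor[1]; print("yaw from right",np.arctan2(e[1],e[0]),np.linalg.norm(e))
for n,p,z in(("redtick",(227,73),.213),("pointer",(185,131),.25),("yellow",(276,390),.178),("green",(365,355),.178),("redL",(120,363),.178),("redR",(182,387),.178),("hIn",(133,398),.192),("hOut",(87,528),.192),("rock",(536,248),.162)):
    q=f(*p,z); d=q-C; print(n,q,"r",np.hypot(*d[:2]),"ang",np.arctan2(d[1],d[0]))
E
```

```text
drum [0.6431424  0.06875586 0.25      ] [0.6409509  0.06994922 0.213     ]
corners [array([0.46765855, 0.25915958, 0.15      ]), array([ 0.51105931, -0.16396162,  0.15      ]), array([ 0.93260621, -0.11071666,  0.15      ])]
yaw from front 0.10221540647419794 len 0.4253412496479034
yaw from right 0.1256431767956653 0.424896240252506
redtick [0.6819731 0.0735983 0.213    ] r 0.03913147380898329 ang 0.12406604656790764
pointer [0.64137695 0.0952395  0.25      ] r 0.026542426073112864 ang 1.637359865034609
yellow [0.4991974  0.04553404 0.178     ] r 0.1458060891690938 ang -2.981646484736037
green [ 0.52012598 -0.00732543  0.178     ] r 0.14464232385895445 ang -2.5877068750406997
redL [0.51512108 0.13825546 0.178     ] r 0.14566967287842333 ang 2.644235985716497
redR [0.50089549 0.10136124 0.178     ] r 0.14593593064935698 ang 2.916268248619939
hIn [0.49358703 0.1290866  0.192     ] r 0.16126564847803312 ang 2.7581580680101974
hOut [0.41734181 0.15553084 0.192     ] r 0.24190040443779326 ang 2.7746942883586962
rock [ 0.58621629 -0.11076591  0.162     ] r 0.1883312178870353 ang -1.877865217908014
```

drive_tool(deltas=[{"gripper": 0, "offset": [0.033, -0.03, -0.02], "angular": [0, 0, 0]}, {"gripper": 0, "offset": [0.066, -0.061, -0.04], "angular": [0, 0, 0]}, {"gripper": 0, "offset": [0.1, -0.091, -0.06], "angular": [0, 0, 0]}, {"gripper": 0, "offset": [0.133, -0.122, -0.08], "angular": [0, 0, 0]}, {"gripper": 0, "offset": [0.166, -0.152, -0.1], "angular": [0, 0, 0]}])

```text
t: 0.8
eef_pos: [0.2872, -0.4663, 0.4048]
tool_rot: [0.0, 0.993, 0.121, 0.0]
contact_force: [0.6, -0.2, 0.2]
gripper_width: 1.003
grasp_force: 0.0
```

drive_tool(deltas=[{"gripper": 0, "offset": [0.033, -0.03, 0], "angular": [0, 0, 0]}, {"gripper": 0, "offset": [0.066, -0.061, 0], "angular": [0, 0, 0]}, {"gripper": 0, "offset": [0.1, -0.091, 0], "angular": [0, 0, 0]}, {"gripper": 0, "offset": [0.133, -0.122, 0], "angular": [0, 0, 0]}, {"gripper": 0, "offset": [0.166, -0.152, 0], "angular": [0, 0, 0]}])

```text
t: 1.3
eef_pos: [0.4118, -0.279, 0.4042]
tool_rot: [0.0, 0.993, 0.121, 0.0]
contact_force: [1.0, -0.4, -0.5]
gripper_width: 0.998
grasp_force: 0.0
```

drive_tool(deltas=[{"gripper": 0, "offset": [0.031, -0.028, 0], "angular": [0, 0, 0]}, {"gripper": 0, "offset": [0.062, -0.056, 0], "angular": [0, 0, 0]}, {"gripper": 0, "offset": [0.092, -0.085, 0], "angular": [0, 0, 0]}, {"gripper": 0, "offset": [0.123, -0.113, 0], "angular": [0, 0, 0]}, {"gripper": 0, "offset": [0.154, -0.141, 0], "angular": [0, 0, 0]}])

```text
t: 1.8
eef_pos: [0.5275, -0.1055, 0.4041]
tool_rot: [0.0, 0.993, 0.12, 0.0]
contact_force: [-0.3, -0.3, 0.7]
gripper_width: 0.998
grasp_force: 0.0
```

drive_tool(deltas=[{"gripper": 0, "offset": [0.031, -0.028, 0], "angular": [0, 0, 0]}, {"gripper": 0, "offset": [0.062, -0.056, 0], "angular": [0, 0, 0]}, {"gripper": 0, "offset": [0.092, -0.085, 0], "angular": [0, 0, 0]}, {"gripper": 0, "offset": [0.123, -0.113, 0], "angular": [0, 0, 0]}, {"gripper": 0, "offset": [0.154, -0.141, 0], "angular": [0, 0, 0]}])

```text
t: 2.3
eef_pos: [0.6435, 0.0681, 0.4039]
tool_rot: [0.0, 0.993, 0.12, 0.0]
contact_force: [-0.0, -0.4, 0.4]
gripper_width: 0.998
grasp_force: 0.0
```

drive_tool(deltas=[{"gripper": 0, "offset": [0, 0, 0], "angular": [0, 0, -0.17]}, {"gripper": 0, "offset": [0, 0, 0], "angular": [0, 0, -0.34]}, {"gripper": 0, "offset": [0, 0, 0], "angular": [0, 0, -0.51]}, {"gripper": 0, "offset": [0, 0, 0], "angular": [0, 0, -0.68]}, {"gripper": 0, "offset": [0, 0, 0], "angular": [0, 0, -0.83]}])

```text
t: 2.8
eef_pos: [0.6427, 0.0667, 0.4037]
tool_rot: [0.0, 0.901, 0.434, -0.0]
contact_force: [0.6, -0.5, -0.4]
gripper_width: 1.005
grasp_force: 0.0
```

```bash
python3 - <<'E'
from h import *
o=bot.get_obs(); print(o['q'],o['eef_pos'],o['tool_rot'])
m=optics.camera_model("wrist"); im=optics.read_camera("wrist")
cv2.imwrite("pics/w1.png",cv2.resize(im,(800,600),interpolation=cv2.INTER_CUBIC))
np.save("m1.npy",m,allow_pickle=True)
print(proj("wrist",[.643,.069,.25],m)*1.5625)
E
```

```text
[ 0.21582646  0.41912209 -0.58535735  1.4716304   0.23425811  1.32140842
 -1.05948561] [0.64270292 0.06668011 0.40374676] [ 3.13748693e-05  9.00702834e-01  4.34435703e-01 -1.54103399e-04]
[398.46291821 306.97630295]
```

View pics/w1.png

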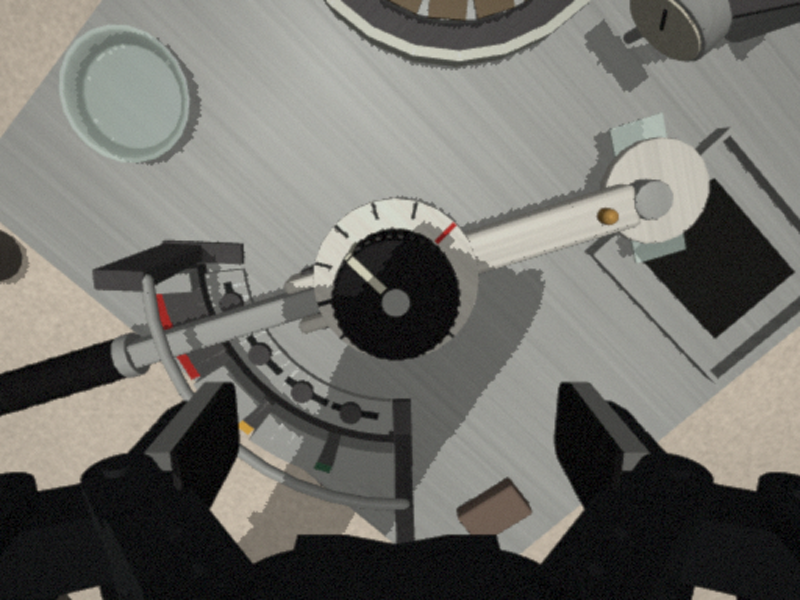

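The wrist view shows the drum hub at (396,302), the pointer tip at (348,258) and the red tick at (446,233). The lever lies between the red marks. The yellow mark is at (246,427) and green at (323,465).

```bash
python3 - <<'E'
from h import *
m=np.load("m1.npy",allow_pickle=True).item()
f=lambda u,v,z: ray("wrist",u/1.5625,v/1.5625,z,m)
C=f(396,302,.25); print(C)
for n,p,z in(("redtick",(446,233),.213),("pointer",(348,258),.25),("yellow",(246,427),.178),("green",(323,465),.178),("redL",(163,312),.178),("redR",(188,367),.178),("tickL",(324,301),.213),("tick3",(341,231),.213),("tickt",(375,211),.213),("tick1",(415,210),.213),("ferrule",(122,355),.192)):
    q=f(*p,z); d=q-C; print(n,q[:2],"r",np.hypot(*d[:2]),"ang",np.arctan2(d[1],d[0]))
E
```

```text
[0.64356481 0.07144963 0.25      ]
redtick [0.67841092 0.07575571] r 0.035111164086084126 ang 0.12295108550182815
pointer [0.63963477 0.09956469] r 0.02838840880875247 ang 1.7096807389362538
yellow [0.50827308 0.05079441] r 0.1368593848257079 ang -2.9900908465222567
green [0.52827667 0.00084669] r 0.13518923961459772 ang -2.59210234813695
redL [0.52101658 0.13558892] r 0.13831817624588164 ang 2.6594164652453474
redR [0.50821293 0.10182005] r 0.13871732580747187 ang 2.9208672347348275
tickL [0.60868406 0.08673572] r 0.03808322309091422 ang 2.728562352288524
tick3 [0.63851037 0.10872263] r 0.03761415059988475 ang 1.7055800534025993
tickt [0.65778152 0.10587979] r 0.03724984399803808 ang 1.179206714545429
tick1 [0.67335205 0.09412287] r 0.03743468210203782 ang 0.650613764635499
ferrule [0.49224434 0.13124165] r 0.1627051698317724 ang 2.7652872472278966
```

drive_tool(deltas=[{"gripper": 0, "offset": [0, 0, 0], "angular": [0, 0, 0.17]}, {"gripper": 0, "offset": [0, 0, 0], "angular": [0, 0, 0.34]}, {"gripper": 0, "offset": [0, 0, 0], "angular": [0, 0, 0.51]}, {"gripper": 0, "offset": [0, 0, 0], "angular": [0, 0, 0.68]}, {"gripper": 0, "offset": [0, 0, 0], "angular": [0, 0, 0.85]}])

```text
t: 3.35
eef_pos: [0.6427, 0.0667, 0.4038]
tool_rot: [0.0, 0.994, 0.109, -0.0]
contact_force: [-1.0, -0.9, -0.7]
gripper_width: 0.999
grasp_force: 0.0
```

drive_tool(deltas=[{"gripper": 0, "offset": [0, 0, 0], "angular": [0, 0, 0.17]}, {"gripper": 0, "offset": [0, 0, 0], "angular": [0, 0, 0.34]}, {"gripper": 0, "offset": [0, 0, 0], "angular": [0, 0, 0.34]}])

```text
t: 3.65
eef_pos: [0.6426, 0.0668, 0.4039]
tool_rot: [0.0, 1.0, -0.022, 0.0]
contact_force: [-0.9, -0.0, -0.4]
gripper_width: 1.002
grasp_force: 0.0
```

```bash
python3 - <<'E'
from h import *
o=bot.get_obs(); print(o['q'],o['eef_pos'],o['tool_rot'])
from scipy.spatial.transform import Rotation as R
q=o['tool_rot']; print(R.from_quat(np.r_[q[1:],q[0]]).as_matrix())
E
```

```text
[ 0.09460296  0.39040889 -0.40855676  1.48065086  0.157778    1.30309827
 -1.94310299] [0.64263588 0.06684419 0.40392918] [ 1.69110019e-04  9.99757532e-01 -2.20192708e-02  2.62388463e-05]
[[ 9.99030302e-01 -4.40278725e-02  4.50176099e-05]
 [-4.40278548e-02 -9.99030246e-01 -3.39293551e-04]
 [ 5.99123271e-05  3.36982510e-04 -9.99999941e-01]]
```

drive_tool(deltas=[{"gripper": 0, "offset": [0, -0.003, 0.03], "angular": [0, 0, 0]}, {"gripper": 0, "offset": [0, -0.003, 0.06], "angular": [0, 0, 0]}, {"gripper": 0, "offset": [0, -0.003, 0.085], "angular": [0, 0, 0]}, {"gripper": 0, "offset": [0, -0.003, 0.103], "angular": [0, 0, 0]}, {"gripper": 0, "offset": [0, -0.003, 0.113], "angular": [0, 0, 0]}])

```text
t: 4.15
eef_pos: [0.6422, 0.0695, 0.289]
tool_rot: [0.0, 1.0, -0.019, -0.001]
contact_force: [-0.3, -0.2, 0.9]
gripper_width: 0.997
grasp_force: 0.0
```

drive_tool(deltas=[{"gripper": 50, "offset": [0, 0, 0], "angular": [0, 0, 0]}, {"gripper": 75, "offset": [0, 0, 0], "angular": [0, 0, 0]}, {"gripper": 95, "offset": [0, 0, 0], "angular": [0, 0, 0]}, {"gripper": 110, "offset": [0, 0, 0], "angular": [0, 0, 0]}, {"gripper": 130, "offset": [0, 0, 0], "angular": [0, 0, 0]}], grip_force=25)

```text
t: 4.65
eef_pos: [0.6434, 0.071, 0.2926]
tool_rot: [-0.001, 1.0, -0.02, 0.001]
contact_force: [-0.6, 3.2, 5.9]
gripper_width: 0.644
grasp_force: 29.0
```

drive_tool(deltas=[{"gripper": 140, "offset": [0, 0, 0], "angular": [0, 0, -0.12]}, {"gripper": 140, "offset": [0, 0, 0], "angular": [0, 0, -0.26]}, {"gripper": 140, "offset": [0, 0, 0], "angular": [0, 0, -0.4]}, {"gripper": 140, "offset": [0, 0, 0], "angular": [0, 0, -0.54]}, {"gripper": 140, "offset": [0, 0, 0], "angular": [0, 0, -0.68]}], grip_force=35)

```text
t: 5.15
eef_pos: [0.6436, 0.0701, 0.2926]
tool_rot: [0.0, 0.969, 0.246, 0.001]
contact_force: [-0.8, 1.2, 5.5]
gripper_width: 0.647
grasp_force: 36.5
```

drive_tool(deltas=[{"gripper": 140, "offset": [0, 0, 0], "angular": [0, 0, -0.14]}, {"gripper": 140, "offset": [0, 0, 0], "angular": [0, 0, -0.28]}, {"gripper": 140, "offset": [0, 0, 0], "angular": [0, 0, -0.42]}, {"gripper": 140, "offset": [0, 0, 0], "angular": [0, 0, -0.56]}, {"gripper": 140, "offset": [0, 0, 0], "angular": [0, 0, -0.68]}])

```text
t: 5.65
eef_pos: [0.6442, 0.0694, 0.2926]
tool_rot: [0.001, 0.87, 0.493, 0.002]
contact_force: [2.3, 0.3, 5.9]
gripper_width: 0.643
grasp_force: 36.4
```

drive_tool(deltas=[{"gripper": 140, "offset": [0, 0, 0], "angular": [0, 0, -0.14]}, {"gripper": 140, "offset": [0, 0, 0], "angular": [0, 0, -0.28]}, {"gripper": 140, "offset": [0, 0, 0], "angular": [0, 0, -0.42]}, {"gripper": 140, "offset": [0, 0, 0], "angular": [0, 0, -0.56]}, {"gripper": 140, "offset": [0, 0, 0], "angular": [0, 0, -0.64]}])

```text
t: 6.15
eef_pos: [0.6449, 0.0691, 0.2927]
tool_rot: [0.002, 0.721, 0.693, 0.002]
contact_force: [4.9, 0.7, 4.5]
gripper_width: 0.642
grasp_force: 36.4
```

drive_tool(deltas=[{"gripper": 140, "offset": [0, 0, 0], "angular": [0, 0, 0]}, {"gripper": 70, "offset": [0, 0, 0], "angular": [0, 0, 0]}, {"gripper": 0, "offset": [0, 0, 0], "angular": [0, 0, 0]}, {"gripper": 0, "offset": [0, 0, 0], "angular": [0, 0, 0]}, {"gripper": 0, "offset": [0, 0, 0], "angular": [0, 0, 0]}])

```text
t: 6.65
eef_pos: [0.6425, 0.0696, 0.2906]
tool_rot: [-0.0, 0.721, 0.692, -0.0]
contact_force: [0.3, 0.7, 0.4]
gripper_width: 1.001
grasp_force: 0.0
```

drive_tool(deltas=[{"gripper": 0, "offset": [0, 0, -0.02], "angular": [0, 0, 0]}, {"gripper": 0, "offset": [0, 0, -0.05], "angular": [0, 0, 0]}, {"gripper": 0, "offset": [0, 0, -0.09], "angular": [0, 0, 0]}, {"gripper": 0, "offset": [0, 0, -0.12], "angular": [0, 0, 0]}, {"gripper": 0, "offset": [0, 0, -0.12], "angular": [0, 0, 0]}])

```text
t: 7.15
eef_pos: [0.644, 0.0709, 0.416]
tool_rot: [0.002, 0.721, 0.692, 0.003]
contact_force: [0.8, 0.3, -0.1]
gripper_width: 1.002
grasp_force: 0.0
```

```bash
python3 - <<'E'
from h import *
o=bot.get_obs(); print(o['q'],o['eef_pos'],o['tool_rot'])
m=optics.camera_model("wrist"); im=optics.read_camera("wrist")
cv2.imwrite("pics/w2.png",cv2.resize(im,(800,600),interpolation=cv2.INTER_CUBIC))
np.save("m2.npy",m,allow_pickle=True)
E
```

```text
[ 0.32702672  0.45277703 -0.76992065  1.4458264   0.31819572  1.36236818
 -0.49653871] [0.64402064 0.07090608 0.41602656] [0.00217441 0.7214267  0.69247973 0.00325715]
```

View pics/w2.png

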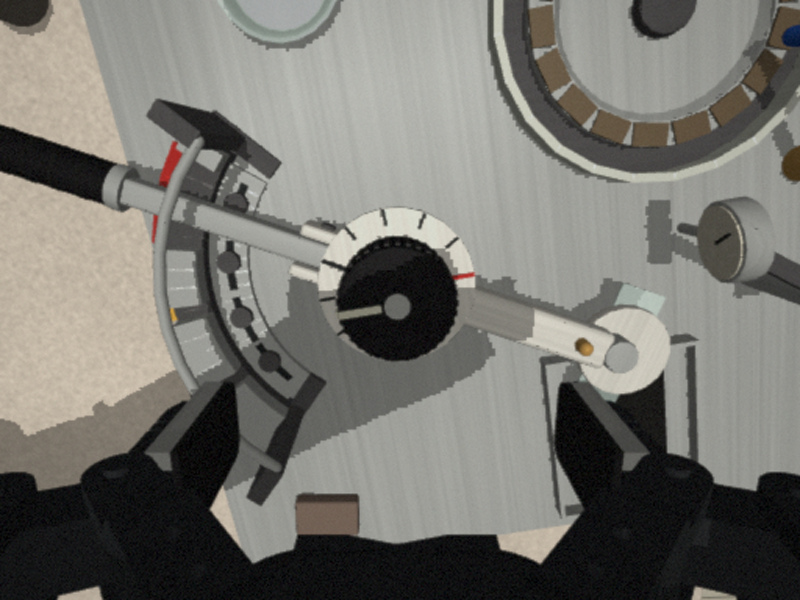

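The pointer runs from the hub (397,306) to about (337,316), opposite the red tick at (463,276). I'll check it numerically.

```bash
python3 - <<'E'
from h import *
m=np.load("m2.npy",allow_pickle=True).item()
f=lambda u,v,z: ray("wrist",u/1.5625,v/1.5625,z,m)
C=f(397,306,.25); print(C)
for n,p,z in(("redtick",(463,276),.213),("pointer",(338,316),.25),("t50",(333,265),.213),("t60",(327,299),.213),("t70",(342,333),.213),("yellow",(174,315),.178),("redR",(155,230),.178),("ferrule",(122,188),.192)):
    q=f(*p,z); d=q-C; print(n,q[:2],"r",np.hypot(*d[:2]),"ang",np.arctan2(d[1],d[0]))
print(optics.camera_model("wrist")["cam_to_world"][:3,3])
E
```

```text
[0.64358849 0.07159113 0.25      ]
redtick [0.67892983 0.07610997] r 0.03562906579178039 ang 0.12717267657214754
pointer [0.61596661 0.06792321] r 0.02786434776903452 ang -3.0095745881736256
t50 [0.61082536 0.0848776 ] r 0.03535466818356451 ang 2.75632721426809
t60 [0.60630538 0.06659796] r 0.03761597977336019 ang -3.0084589991937842
t70 [0.6130058  0.04718763] r 0.03912584426073553 ang -2.468101999610123
yellow [0.50819636 0.05131626] r 0.13690178741729672 ang -2.9929479628874174
redR [0.50494062 0.10295769] r 0.14215165457856974 ang 2.9191060222918854
ferrule [0.49707854 0.12794415] r 0.15697397146038555 ang 2.774400736576592
[0.64404894 0.1379389  0.48359786]
```

The pointer sits exactly on the 60 tick, so the drum is done and the lever is still parked. Next is the handle.

drive_tool(deltas=[{"gripper": 0, "offset": [0.013, -0.038, 0], "angular": [0, 0, 0]}, {"gripper": 0, "offset": [0.026, -0.076, 0], "angular": [0, 0, 0]}, {"gripper": 0, "offset": [0.039, -0.114, 0], "angular": [0, 0, 0]}, {"gripper": 0, "offset": [0.051, -0.152, 0], "angular": [0, 0, 0]}, {"gripper": 0, "offset": [0.064, -0.19, 0], "angular": [0, 0, 0]}])

```text
t: 7.7
eef_pos: [0.4536, 0.1414, 0.4093]
tool_rot: [-0.001, 0.722, 0.692, -0.001]
contact_force: [0.1, 0.9, 1.0]
gripper_width: 1.001
grasp_force: 0.0
```

drive_tool(deltas=[{"gripper": 0, "offset": [0, 0, 0], "angular": [0, 0, -0.17]}, {"gripper": 0, "offset": [0, 0, 0], "angular": [0, 0, -0.34]}, {"gripper": 0, "offset": [0, 0, 0], "angular": [0, 0, -0.51]}, {"gripper": 0, "offset": [0, 0, 0], "angular": [0, 0, -0.68]}, {"gripper": 0, "offset": [0, 0, 0], "angular": [0, 0, -0.84]}])

```text
t: 8.2
eef_pos: [0.455, 0.141, 0.4096]
tool_rot: [-0.001, 0.456, 0.89, -0.001]
contact_force: [0.3, -0.7, 1.0]
gripper_width: 0.999
grasp_force: 0.0
```

drive_tool(deltas=[{"gripper": 0, "offset": [0, 0, 0], "angular": [0, 0, -0.17]}, {"gripper": 0, "offset": [0, 0, 0], "angular": [0, 0, -0.34]}, {"gripper": 0, "offset": [0, 0, 0], "angular": [0, 0, -0.51]}, {"gripper": 0, "offset": [0, 0, 0], "angular": [0, 0, -0.68]}, {"gripper": 0, "offset": [0, 0, 0], "angular": [0, 0, -0.74]}])

```text
t: 8.7
eef_pos: [0.455, 0.141, 0.4096]
tool_rot: [-0.001, 0.182, 0.983, -0.001]
contact_force: [1.0, -0.4, 0.0]
gripper_width: 1.003
grasp_force: 0.0
```

```bash
python3 - <<'E'
from h import *
o=bot.get_obs(); print(o['q'],o['eef_pos'],o['tool_rot'])
m=optics.camera_model("wrist"); im=optics.read_camera("wrist")
cv2.imwrite("pics/w3.png",cv2.resize(im,(800,600),interpolation=cv2.INTER_CUBIC))
np.save("m3.npy",m,allow_pickle=True)
E
```

```text
[ 0.51821827  0.16549878 -1.03962204  1.8197415   0.14995637  1.2432155
  0.63985434] [0.4550479  0.14098513 0.40955015] [-1.07074769e-03  1.82306118e-01  9.83241107e-01 -5.07927221e-04]
```

View pics/w3.png

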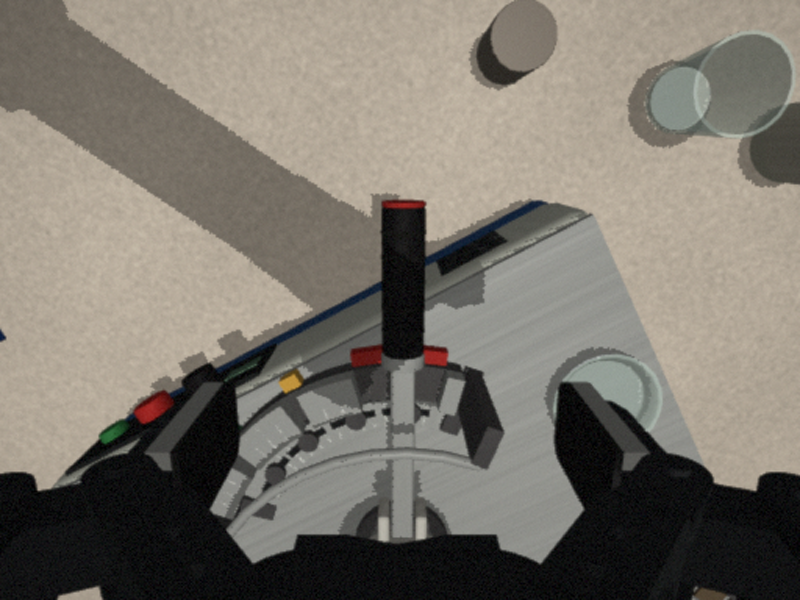

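The handle is upright in the image from (403,206) to (403,352), already aligned with the gripper. The petri dish is under the right finger but lower down.

```bash
python3 - <<'E'
from h import *
from scipy.spatial.transform import Rotation as R
m=np.load("m3.npy",allow_pickle=True).item()
f=lambda u,v,z: ray("wrist",u/1.5625,v/1.5625,z,m)
C=np.array([.6435,.0708]); P=[]
for p in((404,208),(403,352)):
    q=f(*p,.200); d=q[:2]-C; P.append(q); print(q,np.hypot(*d),np.arctan2(d[1],d[0]))
o=bot.get_obs(); q=o['tool_rot']; M=R.from_quat(np.r_[q[1:],q[0]]).as_matrix()
mid=(P[0]+P[1])/2; d=mid[:2]-C; a=np.arctan2(d[1],d[0]); print("mid",mid,np.hypot(*d),a,"x,y axis ang",np.arctan2(M[1,0],M[0,0]),np.arctan2(M[1,1],M[0,1]))
t=np.r_[mid[:2],.192+.056]; print("tool delta",M.T@(t-o['eef_pos']))
E
```

```text
[0.41616918 0.16004646 0.2       ] 0.24422168943678124 2.7674956276629903
[0.49072776 0.13117237 0.2       ] 0.16426862220656765 2.7652492489510525
mid [0.45344847 0.14560942 0.2       ] 0.2042450319240463 2.7665922782098225 x,y axis ang 2.775205462743145 1.2044116058975969
tool delta [0.00287729 0.00395191 0.16156538]
```

drive_tool(deltas=[{"gripper": 0, "offset": [0.002, 0.004, 0.035], "angular": [0, 0, 0]}, {"gripper": 0, "offset": [0.002, 0.004, 0.075], "angular": [0, 0, 0]}, {"gripper": 0, "offset": [0.002, 0.004, 0.115], "angular": [0, 0, 0]}, {"gripper": 0, "offset": [0.002, 0.004, 0.145], "angular": [0, 0, 0]}, {"gripper": 0, "offset": [0.002, 0.004, 0.163], "angular": [0, 0, 0]}])

```text
t: 9.25
eef_pos: [0.4534, 0.145, 0.2444]
tool_rot: [-0.002, 0.185, 0.983, -0.001]
contact_force: [0.4, 1.2, 0.2]
gripper_width: 1.0
grasp_force: 0.0
```

drive_tool(deltas=[{"gripper": 70, "offset": [0, 0, 0], "angular": [0, 0, 0]}, {"gripper": 120, "offset": [0, 0, 0], "angular": [0, 0, 0]}, {"gripper": 160, "offset": [0, 0, 0], "angular": [0, 0, 0]}, {"gripper": 190, "offset": [0, 0, 0], "angular": [0, 0, 0]}, {"gripper": 220, "offset": [0, 0, 0], "angular": [0, 0, 0]}], grip_force=30)

```text
t: 9.75
eef_pos: [0.4557, 0.1461, 0.2489]
tool_rot: [0.001, 0.185, 0.983, 0.0]
contact_force: [-0.3, -1.1, 4.0]
gripper_width: 0.269
grasp_force: 30.5
```

drive_tool(deltas=[{"gripper": 230, "offset": [0, 0, 0], "angular": [0, 0, 0]}, {"gripper": 230, "offset": [0, 0, 0], "angular": [0, 0, 0]}])

```text
t: 9.95
eef_pos: [0.4557, 0.1461, 0.2488]
tool_rot: [0.001, 0.185, 0.983, 0.0]
contact_force: [-1.2, -1.0, 6.5]
gripper_width: 0.271
grasp_force: 30.8
```

drive_tool(deltas=[{"gripper": 230, "offset": [0, 0, -0.007], "angular": [0, 0, 0]}, {"gripper": 230, "offset": [0, 0, -0.014], "angular": [0, 0, 0]}, {"gripper": 230, "offset": [-0.001, 0, -0.021], "angular": [0, 0, 0]}, {"gripper": 230, "offset": [-0.002, 0, -0.027], "angular": [0, 0, 0]}, {"gripper": 230, "offset": [-0.002, 0, -0.027], "angular": [0, 0, 0]}])

```text
t: 10.45
eef_pos: [0.457, 0.1448, 0.2752]
tool_rot: [-0.0, 0.185, 0.983, -0.0]
contact_force: [2.9, -1.1, -9.9]
gripper_width: 0.267
grasp_force: 29.9
```

drive_tool(deltas=[{"gripper": 230, "offset": [0, -0.01, 0], "angular": [0, 0, -0.064]}, {"gripper": 230, "offset": [-0.001, -0.02, 0], "angular": [0, 0, -0.127]}, {"gripper": 230, "offset": [-0.002, -0.03, 0], "angular": [0, 0, -0.191]}, {"gripper": 230, "offset": [-0.004, -0.04, 0], "angular": [0, 0, -0.255]}, {"gripper": 230, "offset": [-0.006, -0.05, 0], "angular": [0, 0, -0.318]}])

```text
t: 10.95
eef_pos: [0.4446, 0.0961, 0.2747]
tool_rot: [0.0, 0.06, 0.998, 0.0]
contact_force: [5.3, -1.1, -8.5]
gripper_width: 0.268
grasp_force: 30.0
```

drive_tool(deltas=[{"gripper": 230, "offset": [0, -0.01, 0], "angular": [0, 0, -0.064]}, {"gripper": 230, "offset": [-0.001, -0.02, 0], "angular": [0, 0, -0.127]}, {"gripper": 230, "offset": [-0.002, -0.03, 0], "angular": [0, 0, -0.191]}, {"gripper": 230, "offset": [-0.004, -0.04, 0], "angular": [0, 0, -0.255]}, {"gripper": 230, "offset": [-0.006, -0.05, 0], "angular": [0, 0, -0.318]}])

```text
t: 11.45
eef_pos: [0.4445, 0.0461, 0.2748]
tool_rot: [0.0, -0.065, 0.998, 0.0]
contact_force: [6.0, 0.8, -9.0]
gripper_width: 0.267
grasp_force: 30.1
```

drive_tool(deltas=[{"gripper": 230, "offset": [0, -0.01, 0], "angular": [0, 0, -0.064]}, {"gripper": 230, "offset": [-0.001, -0.02, 0], "angular": [0, 0, -0.127]}, {"gripper": 230, "offset": [-0.002, -0.03, 0], "angular": [0, 0, -0.191]}, {"gripper": 230, "offset": [-0.004, -0.04, 0], "angular": [0, 0, -0.255]}, {"gripper": 230, "offset": [-0.006, -0.05, 0], "angular": [0, 0, -0.318]}])

```text
t: 11.95
eef_pos: [0.4568, -0.0025, 0.2748]
tool_rot: [0.0, -0.189, 0.982, 0.0]
contact_force: [4.9, 1.6, -9.4]
gripper_width: 0.267
grasp_force: 30.2
```

drive_tool(deltas=[{"gripper": 230, "offset": [0, -0.01, 0], "angular": [0, 0, -0.064]}, {"gripper": 230, "offset": [-0.001, -0.018, 0], "angular": [0, 0, -0.115]}, {"gripper": 230, "offset": [-0.001, -0.018, 0], "angular": [0, 0, -0.115]}])

```text
t: 12.25
eef_pos: [0.4645, -0.0196, 0.2745]
tool_rot: [-0.0, -0.232, 0.973, 0.0]
contact_force: [3.7, -1.5, -9.2]
gripper_width: 0.268
grasp_force: 30.0
```

```bash
python3 - <<'E'
from h import *
o=bot.get_obs(); p=o['eef_pos']; d=p[:2]-[.6435,.0708]; print(o['q'],p,np.hypot(*d),np.arctan2(d[1],d[0])%6.283)
im=optics.read_camera("top"); m=optics.camera_model("top")
c=im[140:215,200:280]; cv2.imwrite("pics/t2.png",cv2.resize(c,None,fx=7,fy=7,interpolation=cv2.INTER_CUBIC))
E
```

```text
[ 0.87825923  0.3673799  -1.14675977  2.01765231  0.39722944  1.00459142
  1.57497432] [ 0.46445727 -0.01964463  0.27448731] 0.20059045736036718 3.609171790710442
```

drive_tool(deltas=[{"gripper": 230, "offset": [0, 0, 0.004], "angular": [0, 0, 0]}, {"gripper": 230, "offset": [0, 0, 0.009], "angular": [0, 0, 0]}, {"gripper": 200, "offset": [0, 0, 0.009], "angular": [0, 0, 0]}, {"gripper": 160, "offset": [0, 0, 0.009], "angular": [0, 0, 0]}, {"gripper": 160, "offset": [0, 0, 0.009], "angular": [0, 0, 0]}])

```text
t: 12.8
eef_pos: [0.4648, -0.0181, 0.2664]
tool_rot: [0.001, -0.233, 0.973, -0.0]
contact_force: [-0.3, -0.1, -0.0]
gripper_width: 0.371
grasp_force: 0.0
```

drive_tool(deltas=[{"gripper": 160, "offset": [0, 0, 0.004], "angular": [0, 0, 0]}, {"gripper": 160, "offset": [0, 0, 0.009], "angular": [0, 0, 0]}, {"gripper": 160, "offset": [0, 0, 0.013], "angular": [0, 0, 0]}, {"gripper": 160, "offset": [0, 0, 0.013], "angular": [0, 0, 0]}])

```text
t: 13.2
eef_pos: [0.464, -0.019, 0.2521]
tool_rot: [-0.001, -0.232, 0.973, 0.0]
contact_force: [-0.2, 0.2, 0.1]
gripper_width: 0.374
grasp_force: 0.0
```

```bash
python3 - <<'E'
from h import *
o=bot.get_obs(); p=o['eef_pos']; d=p[:2]-[.6435,.0708]; print(p,np.hypot(*d),np.arctan2(d[1],d[0])%6.283,o['contact_force'])
m=optics.camera_model("wrist"); im=optics.read_camera("wrist")
cv2.imwrite("pics/w4.png",cv2.resize(im,(800,600),interpolation=cv2.INTER_CUBIC))
np.save("m4.npy",m,allow_pickle=True)
E
```

```text
[ 0.46396688 -0.01903894  0.2520903 ] 0.20075650916580864 3.60537745010983 [-0.24968816  0.20698834  0.14630564]
```

View pics/w4.png

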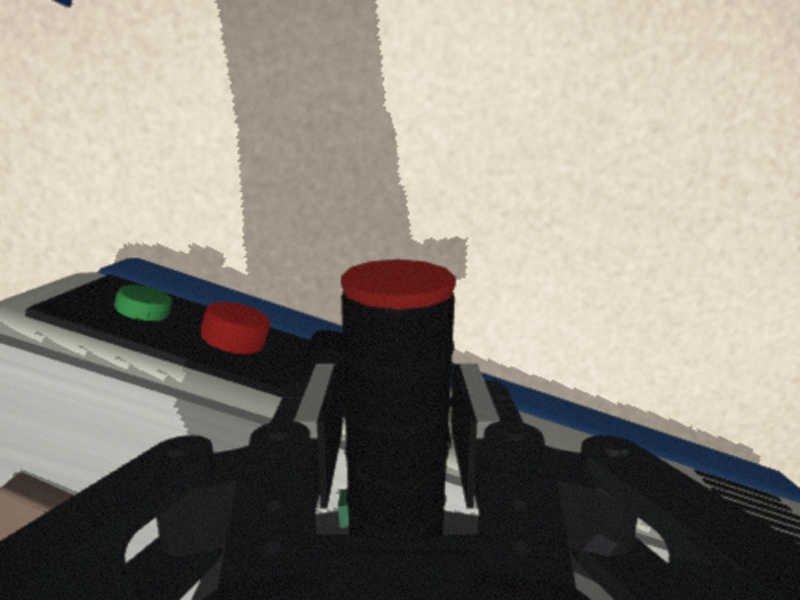

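The handle rests raised between the open fingers, with the green mark just to its left at (342,510). I'll push it slowly in that direction.

drive_tool(deltas=[{"gripper": 160, "offset": [0, -0.0025, 0], "angular": [0, 0, -0.016]}, {"gripper": 160, "offset": [0, -0.005, 0], "angular": [0, 0, -0.032]}, {"gripper": 160, "offset": [0, -0.0075, 0], "angular": [0, 0, -0.048]}, {"gripper": 160, "offset": [0, -0.01, 0], "angular": [0, 0, -0.064]}, {"gripper": 160, "offset": [0, -0.012, 0], "angular": [0, 0, -0.076]}])

```text
t: 13.75
eef_pos: [0.4696, -0.0285, 0.253]
tool_rot: [0.0, -0.262, 0.965, 0.001]
contact_force: [-1.2, 5.6, -0.7]
gripper_width: 0.377
grasp_force: 2.7
```

drive_tool(deltas=[{"gripper": 160, "offset": [0, -0.001, 0], "angular": [0, 0, -0.0064]}, {"gripper": 160, "offset": [0, -0.002, 0], "angular": [0, 0, -0.0127]}, {"gripper": 160, "offset": [0, -0.003, 0], "angular": [0, 0, -0.019]}, {"gripper": 160, "offset": [0, -0.004, 0], "angular": [0, 0, -0.0254]}])

```text
t: 14.15
eef_pos: [0.4718, -0.033, 0.2529]
tool_rot: [-0.0, -0.271, 0.962, 0.0]
contact_force: [-0.5, 1.2, -0.9]
gripper_width: 0.373
grasp_force: 0.8
```

drive_tool(deltas=[{"gripper": 160, "offset": [0, -0.001, 0], "angular": [0, 0, -0.0064]}, {"gripper": 160, "offset": [0, -0.002, 0], "angular": [0, 0, -0.0127]}, {"gripper": 160, "offset": [0, -0.003, 0], "angular": [0, 0, -0.019]}, {"gripper": 160, "offset": [0, -0.003, 0], "angular": [0, 0, -0.019]}])

```text
t: 14.55
eef_pos: [0.4737, -0.0363, 0.253]
tool_rot: [0.0, -0.278, 0.961, -0.0]
contact_force: [0.5, -0.1, 0.1]
gripper_width: 0.371
grasp_force: 0.0
```

drive_tool(deltas=[{"gripper": 160, "offset": [0, -0.001, 0], "angular": [0, 0, -0.0064]}, {"gripper": 160, "offset": [0, -0.002, 0], "angular": [0, 0, -0.0127]}, {"gripper": 160, "offset": [0, -0.002, 0], "angular": [0, 0, -0.0127]}])

```text
t: 14.85
eef_pos: [0.4746, -0.0376, 0.2529]
tool_rot: [0.0, -0.283, 0.959, -0.0]
contact_force: [-1.0, 0.4, 0.5]
gripper_width: 0.372
grasp_force: 0.0
```

```bash
python3 - <<'E'
from h import *
im=optics.read_camera("wrist")
cv2.imwrite("pics/w5.png",cv2.resize(im,(800,600),interpolation=cv2.INTER_CUBIC))
E
```

```text
(no output)
```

View pics/w5.png

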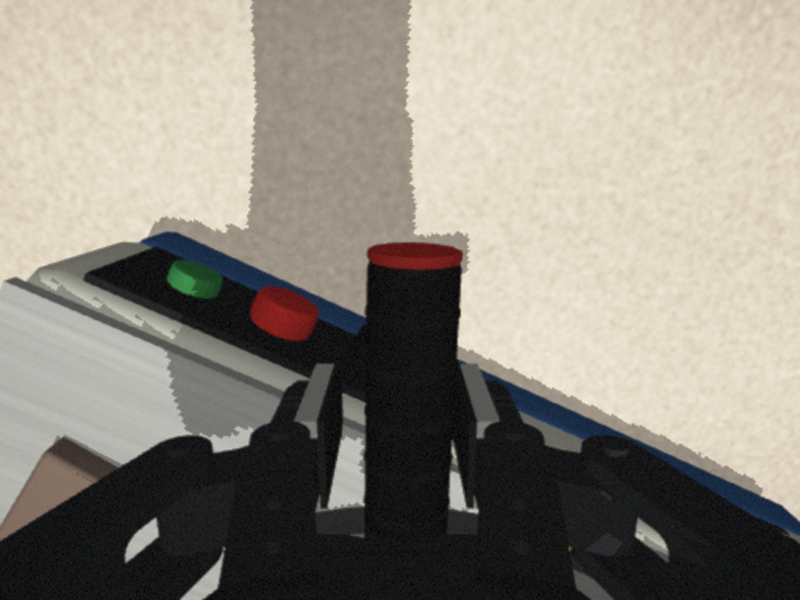

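The handle end is now smaller and lower (94 px wide, was 113), so the tooth dropped and the handle came free of the pushing finger. I'll centre, withdraw upward and check.

drive_tool(deltas=[{"gripper": 160, "offset": [0, 0.003, 0], "angular": [0, 0, 0]}, {"gripper": 130, "offset": [0, 0.003, 0], "angular": [0, 0, 0]}, {"gripper": 130, "offset": [0, 0.003, -0.03], "angular": [0, 0, 0]}, {"gripper": 130, "offset": [0, 0.003, -0.07], "angular": [0, 0, 0]}, {"gripper": 130, "offset": [0, 0.003, -0.11], "angular": [0, 0, 0]}])

```text
t: 15.4
eef_pos: [0.4724, -0.0346, 0.3639]
tool_rot: [-0.0, -0.283, 0.959, 0.0]
contact_force: [0.9, -0.6, 0.3]
gripper_width: 0.494
grasp_force: 0.0
```

drive_tool(deltas=[{"gripper": 0, "offset": [0, 0, -0.03], "angular": [0, 0, 0]}, {"gripper": 0, "offset": [0, 0, -0.06], "angular": [0, 0, 0]}, {"gripper": 0, "offset": [0, 0, -0.06], "angular": [0, 0, 0]}, {"gripper": 0, "offset": [0, 0, -0.06], "angular": [0, 0, 0]}])

```text
t: 15.8
eef_pos: [0.4728, -0.0349, 0.423]
tool_rot: [0.0, -0.283, 0.959, -0.001]
contact_force: [-0.4, 0.3, -0.6]
gripper_width: 1.006
grasp_force: 0.0
```

```bash
python3 - <<'E'
from h import *
m=optics.camera_model("wrist"); im=optics.read_camera("wrist"); np.save("m6.npy",m,allow_pickle=True)
cv2.imwrite("pics/w6.png",cv2.resize(im,(800,600),interpolation=cv2.INTER_CUBIC))
C=np.array([.6435,.0708])
a=3.691
for z in(.192,.210): print(z,[proj("wrist",[*(C+r*np.array([np.cos(a),np.sin(a)])),z],m)*1.5625 for r in(.155,.245)])
E
```

```text
0.192 [array([393.34267899, 350.93132258]), array([396.96043533, 199.83090551])]
0.21 [array([393.16028592, 362.0727646 ]), array([396.98742329, 202.52510171])]
```

View pics/w6.png

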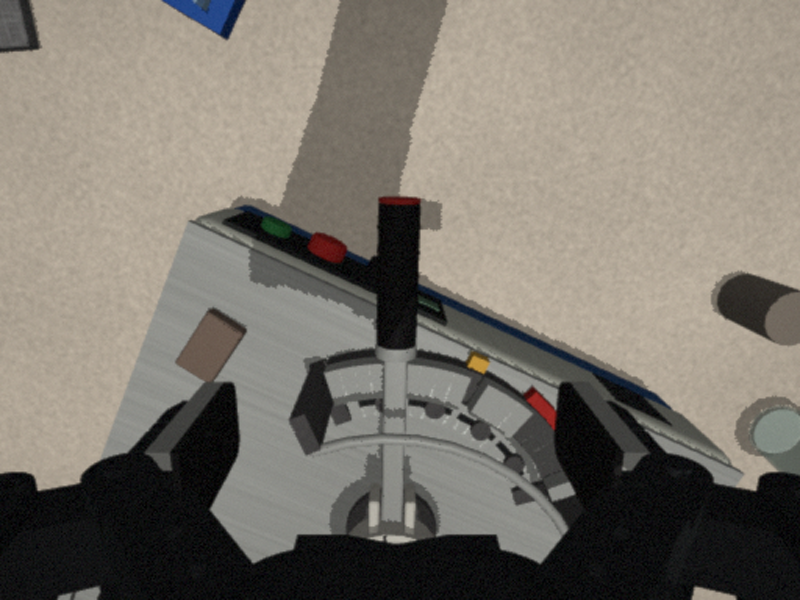

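The lever lies over the green mark. Its projected ends match the down height, and the handle end dropped about 23 mm between the two close-ups, which is the full tooth depth. The drum wasn't touched again. Handing in.

```bash
python3 -c "
from station import bot
print(bot.hand_in())"
```

```text
the job is handed in; nothing more can be done
None
```

The grinder is set and handed in, though the hand-in returned no verdict: the feed drum was turned to 60 with the arm still parked, then the lever was swung past the measuring notch and dropped fully into the grinding notch, with no other bench items touched.

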